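Lock a rest head onto the shoe jack

TASK

Fit the jack head with the sole-shaped pad (the one with a slot in its tube) onto the upright stub of the bench jack: slide it down over the spring button until it sits on the collar, and turn it until the button springs out through the slot. Then pull it up firmly, with about 10 N, so that the button takes the pull and proves it locked; let it back down onto the collar and let go. Work gently and by feel, since forcing or wedging it damages the jack, and leave everything else on the bench alone.

Things in the scene. Friction and masses are not known exactly. Their poses are not given: they have to be found in the camera images.
- head_grip (a point): Jack head to fit (about 350 g, 80 mm high, standing upright): centre of its wooden pad, on the tube's axis, 70 mm above its lower end. The sole-shaped pad is 20 mm thick and 44 mm wide (y) with flat parallel sides from x = -35 mm (square heel) to +23 mm; its round toe ends at x = +45 mm. z up, x to the toe. The pad's top is black rubber.
- head_foot (a point): Same head and axes: centre of the lower, open end of its steel tube, 70 mm below head_grip. The tube is 39 mm outside, 31 mm bore, 60 mm long below the pad. Its wall has one slot, on the +x side below the toe, about 12.8 mm wide, from 17 to 30 mm above the lower end.
- stand: Bench jack, screwed down: grey base plate 120 (x) x 90 (y) x 12 mm, origin under its centre on the bench, z up. On it a round grey collar, flat top 48 mm across, 45 mm above the bench; out of that rises a steel stub 28.5 mm across, 55 mm high, its top 6 mm tapered. Over 40 N of contact between head and jack is damage; squeezes on opposite sides add up, so stay under about 15 N felt.
- seat (a point): Centre of the collar's flat top, on the stub's axis; axes as the stand's. The head's lower end must sit here. On the way down it meets the button's ramp about 27 mm above the seat and needs about 5 to 15 N of push to pass it.
- button_level (a point): Point on the stub's axis 24 mm above the seat, where the button is (axes of the stand, not of the button). A brass button 11 mm wide sticks 5 mm out of the stub, flat underside 20 mm and ramp top about 28 mm above the seat. The stub was clamped so that the button faces anywhere within 0.6 rad to either side of the stand's +x: angle not given, find it by turning.
- button (a joint): Travel of the spring button in m: 0 = fully out, about 0.0035 = held in by the tube's wall (about 4 N). With the head on the seat it springs out when the slot is within about 0.13 rad of it; the head then turns no more than about 0.14 rad either way and rises no more than 3 to 4 mm.
- spare_mid (a point): Bystander: another jack head, with a round pad 58 mm across and no slot, 80 mm high, standing upright; this is its mid-height.
- last_a_mid (a point): Bystander: bright green shoe last, 230 mm long, 62 mm wide, 85 mm high; point inside it 35 mm up, x to its toe.
- last_b_mid (a point): Bystander: dull green shoe last of the same size; point inside it 35 mm up.
- hammer: Bystander: hammer lying on the bench.
- gluejar_mid (a point): Bystander: jar, 64 mm across, 85 mm high; its centre.
- tacktin_mid (a point): Bystander: low round tin, 60 mm across, 30 mm high; its centre.
- brush: Bystander: brush lying on the bench.
Mind the look-alikes: they are no part of the job. Leave any green look-alike of the stand alone.

How it is judged:
By the outcome, as a careful person would: the job done as asked, in the order asked, and still so for the second after the job is handed in, with the robot touching nothing.
It also fails if it takes over 64 s, if anything falls off the work surface, if the arm or the gripper's body presses on something with over 40 N, if the wrist force passes 120 N, or if a joint passes its speed limit or range.

ROBOT

A 7-joint arm with a two-finger parallel gripper is mounted at the origin on the work surface. World frame = base frame: x ahead of the robot, y to its left, z up, the work surface at z = 0. Lengths are in m, angles in rad, forces in N, time in s.
With the tool pointing down it reaches from about 0.425 to 0.925 m from the base axis. Payload 6.8 kg.
Tool frame: the origin (TCP) lies at the very end of the fingers, on their centre line; the grasp point (between the pads) lies bot.grasp_offset behind it (bot.grasp_offset is the distance from the TCP to the grasp point, in m); z points along the fingers, y is the direction in which the jaws open and shut (so a half turn about z gives the same grasp; the last joint's range is limited). The gripper opens to 88 mm and grips with 3 to 60 N. Pads are 20 mm wide; open, the fingers measure 115 mm over their backs; the gripper's body (75 mm by 178 mm) begins 61 mm behind the grasp point.
Start: joints at [-1.415, 0.477, 0.022, 1.555, -0.011, 1.109, -0.083], TCP at [0.176, 0.652, 0.195] pointing down, gripper open.
Joint ranges: [-2.96, 2.96], [-0.34, 2.1], [-1.41, 1.46], [0.24, 2.44], [-1.37, 4.51], [0.17, 1.92], [-2.96, 2.96]. Speed limits (rad/s): [2.39, 2.39, 3.14, 3.14, 3.14, 3.14, 3.14].

INTERFACE

Orientations are given as [roll, pitch, yaw] about the fixed x, y, z axes, in that order (R = Rz(yaw) Ry(pitch) Rx(roll)).
In Python, from workcell import bot gives the robot as it stands.
- The arm moves only by the tool apply_moves, never from a script. Its argument "deltas" is a list of rows, each an object with "xyz": the shift along the tool's x, y, z in m, a list of three; "rot": the turn, a rotation vector about the tool's x, y, z in rad, a list of three; "grip": the opening, from 0 (shut) to 1 (fully open). In form: [{"xyz": [tx, ty, tz], "rot": [wx, wy, wz], "grip": grip}, ...]. A call has 1 to 20 rows; each row shifts and turns the pose as measured when the row begins, along the tool's axes as they then stand; what a row does not reach is not made up. A row lasts 1/12 s, in which the tool goes at most 41.7 mm and 7.16 degrees, less where a joint would pass 70% of its speed; a pose out of reach is approached as far as the arm can. A call with a gripper value outside its range is refused whole. The fingers move at their own pace and stop on an object; "squeeze" is the grip in N (left out, the last holds). Time passes only in rows, so rows that do not move let the fingers close. It gives the time, the measured TCP pose, the force and the opening at its end, in the units of the state.
- bot.read_state(): the state, without advancing time (a new reading comes with each control period).
- bot.get_image(name): name is "scene" or "top"; returns (picture, depth): 480x640x3 uint8, red, green, blue; 480x640 float32, m along the optical axis (not along the pixel's ray), 0 where there is no reading.
- bot.camera_params(name): a dict with "K" (3x3 intrinsics, pixels), "R" (3x3) and "t" (3): a world point X has camera coordinates R X + t. Camera axes: x right, y down, z forward; pixel columns grow to the right and rows downward; lengths in m; the calibration is good to about 2 mm. A picture is of the moment at which its call begins. camera_params takes no time and is no camera call.
- bot.hand_in(): hands the job in, once; it reports no verdict.
The state is a dict: "time_s": time; "qpos": joint angles; "joint_velocities": joint speeds; "tau": joint torques, N m; "eef_pos": TCP position; "tool_rot": TCP orientation; "wrist_force": force on the tool from outside, world axes, zero at the start; "torque": the same for the moment, N m; "opening": finger opening in m.
Only numpy, scipy, OpenCV 4.12 (cv2) and the standard library are available. Lean on these libraries where they do the work, as an engineer would, in place of code of your own. Each camera call takes 0.05 s, during which the arm holds its last target. There are 200 camera calls.

## Working session

There is one attempt and no reset: what is moved stays moved. The work goes in short steps, Python scripts to look and compute and a tool call to move; the robot and the scene stay as the last step left them, time stands still between calls to the robot, and variables do not carry over. Pictures are saved under pics/ and viewed, about 8 in all and at most 12, crops included, and the job is handed in when it is done.

Besides the shell and the picture viewer there is one more tool, called after "Request:" in YAML: its name, and indented under it one key for each argument. apply_moves: Moves the arm, as the interface text tells. Its arguments: {"type":"object","properties":{"deltas":{"type":"array"},"squeeze":{"type":"number"}},"required":["deltas"]}

```bash
mkdir -p pics
cat > h.py <<'E'
import numpy as np, cv2
from workcell import bot
def grab(n,f=None):
    im,d=bot.get_image(n); c=bot.camera_params(n)
    if f: cv2.imwrite(f,im[:,:,::-1])
    np.savez('/tmp/%s.npz'%n,im=im,d=d,K=c['K'],R=c['R'],t=c['t'])
    return im,d,c
def cloud(d,c):
    K,R,t=[np.array(c[k]) for k in 'KRt']
    v,u=np.mgrid[:480,:640]
    P=np.stack([(u-K[0,2])/K[0,0]*d,(v-K[1,2])/K[1,1]*d,d],-1)
    return (P-t)@R
E
python3 - <<'E'
from h import *
s=bot.read_state(); print(s, bot.grasp_offset)
for n in('scene','top'):
    im,d,c=grab(n,f'pics/{n}0.png'); print(n,c)
E
```

```text
{'time_s': 0.0, 'qpos': array([-1.41511715,  0.4778122 ,  0.02236179,  1.55642445, -0.01147277,
        1.10928736, -0.08312035]), 'joint_velocities': array([-0.00129939,  0.00193874,  0.00074762, -0.00067579, -0.00015251,
       -0.00028705, -0.00053598]), 'tau': array([ 4.96112461e-04, -5.82853460e+01,  1.53478235e+00, -2.72604543e+01,
       -5.43041783e-02,  1.67615362e-02,  1.26025366e-04]), 'eef_pos': array([0.17586648, 0.65102537, 0.1940855 ]), 'tool_rot': array([-3.13979760e+00,  1.68494293e-04,  2.87780771e+00]), 'wrist_force': array([ 0.33268982, -0.40248433, -0.67895133]), 'torque': array([ 0.00906092,  0.01199895, -0.01039086]), 'opening': 0.08815760803925304} 0.0187
scene {'K': array([[465.94209173,   0.        , 316.38602075],
       [  0.        , 465.94209173, 236.85646192],
       [  0.        ,   0.        ,   1.        ]]), 'R': array([[-0.28901724,  0.95724296,  0.0124482 ],
       [ 0.72956062,  0.22865586, -0.64456016],
       [-0.61984703, -0.17720728, -0.76445225]]), 't': array([ 0.1804707 , -0.39369414,  1.68692657])}
top {'K': array([[543.5500058 ,   0.        , 318.33342312],
       [  0.        , 543.5500058 , 228.0896857 ],
       [  0.        ,   0.        ,   1.        ]]), 'R': array([[ 0.02405643, -0.99967683,  0.00821704],
       [-0.98616201, -0.02507823, -0.16387667],
       [ 0.16402978, -0.00416104, -0.98644661]]), 't': array([-0.04539275,  0.57338564,  1.60366606])}
```

View pics/scene0.png

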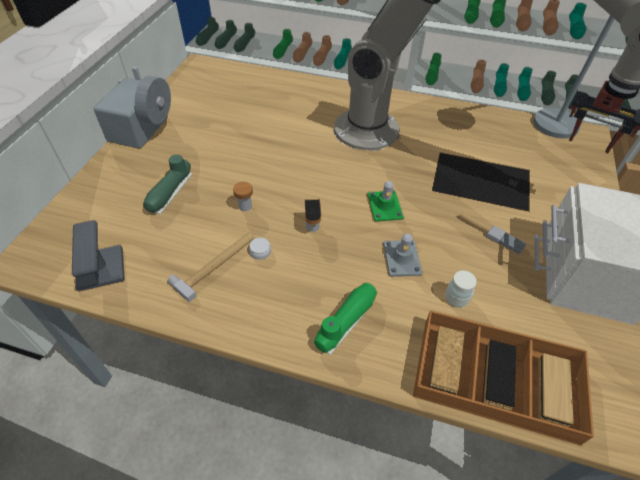

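View pics/top0.png

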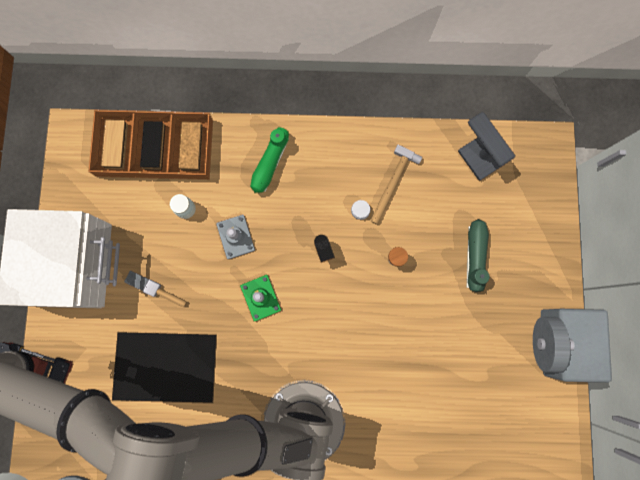

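The scene shows two jack heads: a black-topped sole-shaped one at scene (313,213) / top (323,247), and a round brown one at scene (243,195) / top (398,257), which is the spare. It also shows two stands: grey at top (235,236), the one meant, and a green look-alike at top (260,297). Next I'll measure and confirm with a crop.

```bash
cat > m.py <<'E'
from h import *
def load(n):
    z=np.load(f'/tmp/{n}.npz'); return z['im'],z['d'],cloud(z['d'],z)
E
python3 - <<'E'
from m import *
for n,(cu,cv) in dict(top=(323,248),scene=(313,212)).items():
    im,d,P=load(n)
    m=np.zeros((480,640),bool); m[cv-28:cv+28,cu-25:cu+25]=1
    m&=(im.max(2)<60)&(P[...,2]>.07)&(P[...,2]<.09)
    Q=P[m]; r=cv2.minAreaRect((Q[:,:2]*1000).astype(np.float32)); print(n,'head',len(Q),np.median(Q[:,2]),r)
    print('corners',cv2.boxPoints(r).round(1).tolist(), 'mean',Q.mean(0)*1000)
im,d,P=load('top')
W=P[205:268,200:275]; 
for lo,hi in((.085,.11),(.04,.05),(.008,.016)):
    m=(W[...,2]>lo)&(W[...,2]<hi); Q=W[m]; r=cv2.minAreaRect((Q[:,:2]*1000).astype(np.float32)); print('stand',lo,len(Q),np.median(Q[:,2]),r,(Q[:,:2]*1000).mean(0), cv2.boxPoints(r).round(0).tolist())
im2,d2,P2=load('scene')
W=P2[228:282,375:430]
for lo,hi in((.085,.11),(.04,.05),(.008,.016)):
    m=(W[...,2]>lo)&(W[...,2]<hi); Q=W[m]; r=cv2.minAreaRect((Q[:,:2]*1000).astype(np.float32)); print('stand sc',lo,len(Q),np.median(Q[:,2]),r,(Q[:,:2]*1000).mean(0))
a=cv2.resize(im[200:290,190:430],None,fx=3.3,fy=3.3,interpolation=2)
b=cv2.resize(im2[175:285,225:435],None,fx=2.7,fy=2.7,interpolation=2)
w=800
o=np.zeros((a.shape[0]+b.shape[0],800,3),np.uint8);o[:a.shape[0],:min(800,a.shape[1])]=a[:,:800];o[a.shape[0]:,:b.shape[1]]=b
cv2.imwrite('pics/crop1.png',o[:600,:,::-1])
E
```

```text
top head 325 0.080095415032321 ((512.6323852539062, -46.9091682434082), (75.32344818115234, 41.19820022583008), 20.095115661621094)
corners [[470.20001220703125, -40.5], [484.29998779296875, -79.19999694824219], [555.0999755859375, -53.29999923706055], [540.9000244140625, -14.600000381469727]] mean [510.22971807 -46.98382389  80.16515788]
scene head 259 0.079071684423496 ((517.4398193359375, -44.71312713623047), (76.31665802001953, 36.80497741699219), 17.609249114990234)
corners [[475.5, -38.70000076293945], [486.6000061035156, -73.80000305175781], [559.4000244140625, -50.70000076293945], [548.2000122070312, -15.600000381469727]] mean [517.69046837 -44.89000102  78.9523698 ]
stand 0.085 76 0.09816571000809365 ((546.3504638671875, 224.86044311523438), (28.219722747802734, 26.518707275390625), 5.423835754394531) [546.39331579 224.62791843] [[531.0, 237.0], [534.0, 210.0], [562.0, 213.0], [559.0, 239.0]]
stand 0.04 84 0.04490832262357248 ((543.47998046875, 223.52374267578125), (39.254390716552734, 46.02178192138672), 25.94173812866211) [540.84850183 221.39819228] [[516.0, 236.0], [536.0, 194.0], [571.0, 211.0], [551.0, 253.0]]
stand 0.008 660 0.011965878679154593 ((550.2543334960938, 221.29415893554688), (194.74612426757812, 231.3340606689453), 1.482750415802002) [546.66624977 221.65909194] [[450.0, 334.0], [456.0, 103.0], [651.0, 108.0], [645.0, 339.0]]
stand sc 0.085 88 0.09648325180974496 ((552.4158325195312, 226.92855834960938), (29.031532287597656, 28.604106903076172), 31.640127182006836) [555.5144578  227.04216757]
stand sc 0.04 117 0.04423608609043817 ((557.0392456054688, 227.79071044921875), (39.8347053527832, 45.57593536376953), 3.429255962371826) [559.83978454 227.33160456]
stand sc 0.008 649 0.011211537218231055 ((551.9891357421875, 226.99459838867188), (122.15746307373047, 90.1219482421875), 19.839012145996094) [565.53979504 227.03768724]
```

View pics/crop1.png

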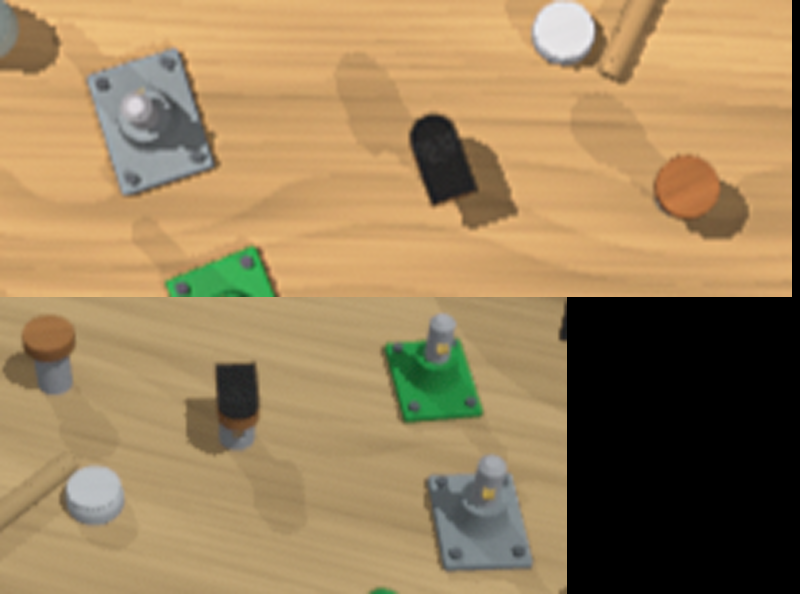

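Crop: the black pad has its round toe pointing up-left in the top view (world +x, yaw about 0.34), and its steel tube is visible. This is the head to fit. The grey stand has its brass button facing the scene camera. The head axis is at about (0.510, -0.047) and the seat at about (0.549, 0.226). I'll set out now.

Request:
apply_moves:
  deltas:
    - {"xyz": [-0.026, -0.03, 0], "rot": [0, 0, 0], "grip": 1}
    - {"xyz": [-0.026, -0.03, 0], "rot": [0, 0, 0], "grip": 1}
    - {"xyz": [-0.026, -0.03, 0], "rot": [0, 0, 0], "grip": 1}
    - {"xyz": [-0.026, -0.03, 0], "rot": [0, 0, 0], "grip": 1}
    - {"xyz": [-0.026, -0.03, 0], "rot": [0, 0, 0], "grip": 1}
    - {"xyz": [-0.026, -0.03, 0], "rot": [0, 0, 0], "grip": 1}
    - {"xyz": [-0.026, -0.03, 0], "rot": [0, 0, 0], "grip": 1}
    - {"xyz": [-0.026, -0.03, 0], "rot": [0, 0, 0], "grip": 1}
    - {"xyz": [-0.026, -0.03, 0], "rot": [0, 0, 0], "grip": 1}
    - {"xyz": [-0.026, -0.03, 0], "rot": [0, 0, 0], "grip": 1}
    - {"xyz": [-0.026, -0.03, 0], "rot": [0, 0, 0], "grip": 1}
    - {"xyz": [-0.026, -0.03, 0], "rot": [0, 0, 0], "grip": 1}
    - {"xyz": [-0.026, -0.03, 0], "rot": [0, 0, 0], "grip": 1}
    - {"xyz": [-0.026, -0.03, 0], "rot": [0, 0, 0], "grip": 1}
    - {"xyz": [-0.026, -0.03, 0], "rot": [0, 0, 0], "grip": 1}
    - {"xyz": [-0.026, -0.03, 0], "rot": [0, 0, 0], "grip": 1}

```text
time_s: 1.43
eef_pos: [0.4559, 0.0602, 0.1884]
tool_rot: [-3.137, -0.006, 2.896]
wrist_force: [0.3, -0.0, -0.0]
opening: 0.0879
```

```bash
cat > st.py <<'E'
from h import *
s=bot.read_state()
for k in('time_s','qpos','eef_pos','tool_rot','wrist_force','torque','opening'): print(k,np.round(s[k],4))
E
python3 st.py
```

```text
time_s 1.4333
qpos [-0.6332  0.1286  0.4027  2.0728 -0.0604  0.959   1.1264]
eef_pos [0.4559 0.0602 0.1884]
tool_rot [-3.1373 -0.0064  2.8955]
wrist_force [ 0.3272 -0.0103 -0.0366]
torque [ 0.0414 -0.068  -0.0175]
opening 0.0879
```

Request:
apply_moves:
  deltas:
    - {"xyz": [0, 0, 0], "rot": [0, 0, 0.124], "grip": 1}
    - {"xyz": [0, 0, 0], "rot": [0, 0, 0.124], "grip": 1}
    - {"xyz": [0, 0, 0], "rot": [0, 0, 0.124], "grip": 1}
    - {"xyz": [0, 0, 0], "rot": [0, 0, 0.124], "grip": 1}
    - {"xyz": [0, 0, 0], "rot": [0, 0, 0.124], "grip": 1}
    - {"xyz": [0, 0, 0], "rot": [0, 0, 0.124], "grip": 1}
    - {"xyz": [0, 0, 0], "rot": [0, 0, 0.124], "grip": 1}
    - {"xyz": [0, 0, 0], "rot": [0, 0, 0.124], "grip": 1}
    - {"xyz": [0, 0, 0], "rot": [0, 0, 0.124], "grip": 1}
    - {"xyz": [0, 0, 0], "rot": [0, 0, 0.124], "grip": 1}
    - {"xyz": [0, 0, 0], "rot": [0, 0, 0.124], "grip": 1}
    - {"xyz": [0, 0, 0], "rot": [0, 0, 0.124], "grip": 1}
    - {"xyz": [0, 0, 0], "rot": [0, 0, 0.124], "grip": 1}
    - {"xyz": [0, 0, 0], "rot": [0, 0, 0.124], "grip": 1}
    - {"xyz": [0, 0, 0], "rot": [0, 0, 0.124], "grip": 1}
    - {"xyz": [0, 0, 0], "rot": [0, 0, 0.124], "grip": 1}
    - {"xyz": [0, 0, 0], "rot": [0, 0, 0.124], "grip": 1}
    - {"xyz": [0, 0, 0], "rot": [0, 0, 0.124], "grip": 1}
    - {"xyz": [0, 0, 0], "rot": [0, 0, 0.124], "grip": 1}
    - {"xyz": [0, 0, 0], "rot": [0, 0, 0.124], "grip": 1}

```text
time_s: 3.1
eef_pos: [0.4531, 0.0455, 0.1845]
tool_rot: [3.14, 0.017, 0.39]
wrist_force: [0.1, 0.6, -0.5]
opening: 0.0881
```

```bash
cat > go.py <<'E'
import sys
from h import *
from scipy.spatial.transform import Rotation as Ro
# go.py x y z yaw : delta in tool axes and rotvec to reach a tool-down pose
x,y,z,w=map(float,sys.argv[1:5]); s=bot.read_state()
A=Ro.from_euler('xyz',s['tool_rot']); B=Ro.from_euler('xyz',[np.pi,0,w])
print('t',round(s['time_s'],2),'pos',s['eef_pos'].round(4),'rot',s['tool_rot'].round(4),'F',s['wrist_force'].round(2),'T',s['torque'].round(3),'q7',s['qpos'][6].round(2))
print('xyz',A.inv().apply(np.array([x,y,z])-s['eef_pos']).round(4),'rot',(A.inv()*B).as_rotvec().round(4))
E
python3 go.py 0.510 -0.047 0.15 0.34
```

```text
t 3.1 pos [0.4531 0.0455 0.1845] rot [3.14   0.0173 0.3904] F [ 0.14  0.57 -0.48] T [-0.033  0.122  0.019] q7 -1.29
xyz [0.018  0.1071 0.0344] rot [0.0021 0.0173 0.0504]
```

Request:
apply_moves:
  deltas:
    - {"xyz": [0.004, 0.025, 0.0], "rot": [0, 0.004, 0.012], "grip": 1}
    - {"xyz": [0.004, 0.025, 0.0], "rot": [0, 0.004, 0.012], "grip": 1}
    - {"xyz": [0.004, 0.025, 0.0], "rot": [0, 0.004, 0.012], "grip": 1}
    - {"xyz": [0.005, 0.026, 0.0], "rot": [0.002, 0.004, 0.012], "grip": 1}
    - {"xyz": [0, 0, 0], "rot": [0, 0, 0], "grip": 1}

```text
time_s: 3.52
eef_pos: [0.5056, -0.0432, 0.1833]
tool_rot: [-3.14, 0.002, 0.338]
wrist_force: [-0.2, -0.5, -0.1]
opening: 0.0877
```

```bash
python3 go.py 0.510 -0.047 0.11 0.34
python3 - <<'E'
from m import *
im,d,c=grab('scene'); im2,d2,c2=grab('top')
o=np.hstack([cv2.resize(im[130:260,230:400],None,fx=2.3,fy=2.3),cv2.resize(im2[180:310,235:405],None,fx=2.3,fy=2.3)])
cv2.imwrite('pics/crop2.png',o[:,:,::-1])
# button bearing from first scene picture
I,D,P=load('scene')
h=cv2.cvtColor(I,cv2.COLOR_RGB2HSV)[235:262,390:420]
m=(h[...,0]>15)&(h[...,0]<32)&(h[...,1]>100)
v,u=np.nonzero(m); print('brass',len(u),u.mean()+390,v.mean()+235)
print(P[235:262,390:420][m].mean(0))
E
```

```text
t 3.52 pos [ 0.5056 -0.0432  0.1833] rot [-3.1404e+00  2.3000e-03  3.3800e-01] F [-0.23 -0.53 -0.05] T [-0.066  0.122  0.033] q7 -1.04
xyz [0.0031 0.0051 0.0733] rot [-0.0012  0.0023 -0.002 ]
brass 85 407.21176470588233 240.48235294117646
[0.51026993 0.23111078 0.03379113]
```

View pics/crop2.png

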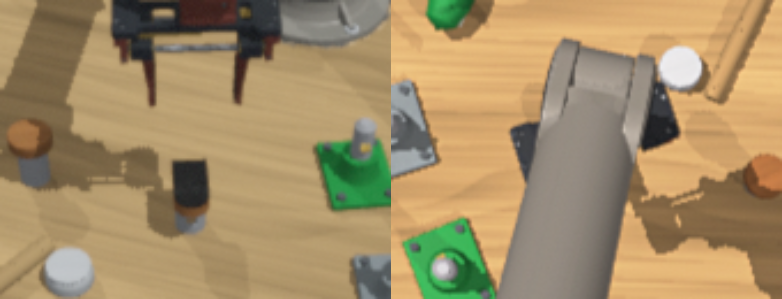

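Crop: the open fingers hang above and behind the black pad and straddle it; nothing else is near. I'll descend next.

Request:
apply_moves:
  deltas:
    - {"xyz": [0.003, 0.005, 0.01], "rot": [-0.001, 0.002, 0], "grip": 1}
    - {"xyz": [0, 0, 0.02], "rot": [0, 0, 0], "grip": 1}
    - {"xyz": [0, 0, 0.02], "rot": [0, 0, 0], "grip": 1}
    - {"xyz": [0, 0, 0.02], "rot": [0, 0, 0], "grip": 1}
    - {"xyz": [0, 0, 0], "rot": [0, 0, 0], "grip": 1}

```text
time_s: 4.03
eef_pos: [0.5076, -0.0377, 0.1081]
tool_rot: [-3.136, 0.0, 0.35]
wrist_force: [-0.3, 0.4, -0.5]
opening: 0.0877
```

```bash
python3 go.py 0.510 -0.047 0.052 0.34
```

```text
t 4.03 pos [ 0.5076 -0.0377  0.1081] rot [-3.1357e+00  3.0000e-04  3.5030e-01] F [-0.35  0.45 -0.51] T [-0.019  0.148  0.001] q7 -0.94
xyz [-0.001   0.0099  0.0561] rot [-0.0059  0.0003  0.0103]
```

Request:
apply_moves:
  deltas:
    - {"xyz": [0, 0.005, 0.004], "rot": [-0.003, 0, 0.005], "grip": 1}
    - {"xyz": [0, 0.006, 0.008], "rot": [-0.003, 0, 0.005], "grip": 1}
    - {"xyz": [0, 0.001, 0.008], "rot": [0, 0, 0], "grip": 1}
    - {"xyz": [0, 0.001, 0.008], "rot": [0, 0, 0], "grip": 1}
    - {"xyz": [0, 0, 0], "rot": [0, 0, 0], "grip": 1}

```text
time_s: 4.45
eef_pos: [0.5129, -0.049, 0.0784]
tool_rot: [3.141, -0.001, 0.343]
wrist_force: [-0.3, -0.5, -0.6]
opening: 0.0879
```

```bash
python3 go.py 0.510 -0.047 0.052 0.34
```

```text
t 4.45 pos [ 0.5129 -0.049   0.0784] rot [ 3.1413e+00 -6.0000e-04  3.4320e-01] F [-0.3  -0.54 -0.57] T [-0.054  0.157 -0.063] q7 -0.88
xyz [-0.002  -0.0029  0.0264] rot [ 0.0003 -0.0006  0.0032]
```

Request:
apply_moves:
  deltas:
    - {"xyz": [-0.002, -0.002, 0.007], "rot": [0, 0, 0], "grip": 1}
    - {"xyz": [0, 0, 0.007], "rot": [0, 0, 0], "grip": 1}
    - {"xyz": [0, 0, 0.007], "rot": [0, 0, 0], "grip": 1}
    - {"xyz": [0, 0, 0.004], "rot": [0, 0, 0], "grip": 1}
    - {"xyz": [0, 0, 0], "rot": [0, 0, 0], "grip": 1}

```text
time_s: 4.87
eef_pos: [0.5108, -0.0476, 0.0514]
tool_rot: [3.141, -0.002, 0.343]
wrist_force: [0.4, -0.5, -0.4]
opening: 0.0875
```

```bash
python3 go.py 0.510 -0.047 0.052 0.34
```

```text
t 4.87 pos [ 0.5108 -0.0476  0.0514] rot [ 3.1413e+00 -2.3000e-03  3.4300e-01] F [ 0.42 -0.45 -0.45] T [-0.07   0.187 -0.   ] q7 -0.85
xyz [-0.0005 -0.0009 -0.0006] rot [ 0.0003 -0.0023  0.003 ]
```

Request:
apply_moves:
  deltas:
    - {"xyz": [0, 0, 0], "rot": [0, 0, 0], "grip": 0.6}
    - {"xyz": [0, 0, 0], "rot": [0, 0, 0], "grip": 0.45}
    - {"xyz": [0, 0, 0], "rot": [0, 0, 0], "grip": 0.4}
    - {"xyz": [0, 0, 0], "rot": [0, 0, 0], "grip": 0.4}
    - {"xyz": [0, 0, 0], "rot": [0, 0, 0], "grip": 0.4}
    - {"xyz": [0, 0, 0], "rot": [0, 0, 0], "grip": 0.4}
    - {"xyz": [0, 0, 0], "rot": [0, 0, 0], "grip": 0.4}
  squeeze: 35

```text
time_s: 5.45
eef_pos: [0.5115, -0.0475, 0.0521]
tool_rot: [3.141, -0.004, 0.343]
wrist_force: [-0.8, 2.3, 0.5]
opening: 0.0447
```

```bash
python3 go.py 0.510 -0.047 0.2 0.34
```

```text
t 5.45 pos [ 0.5115 -0.0475  0.0521] rot [ 3.1412 -0.0036  0.3431] F [-0.85  2.28  0.5 ] T [ 0.161  0.23  -0.049] q7 -0.85
xyz [-0.0007 -0.0009 -0.1479] rot [ 0.0004 -0.0036  0.0031]
```

Request:
apply_moves:
  deltas:
    - {"xyz": [0, 0, -0.005], "rot": [0, 0, 0], "grip": 0.2}
    - {"xyz": [0, 0, -0.01], "rot": [0, 0, 0], "grip": 0.2}
    - {"xyz": [0, 0, -0.02], "rot": [0, 0, 0], "grip": 0.2}
    - {"xyz": [0, 0, -0.02], "rot": [0, 0, 0], "grip": 0.2}
    - {"xyz": [0, 0, -0.02], "rot": [0, 0, 0], "grip": 0.2}
    - {"xyz": [0, 0, -0.02], "rot": [0, 0, 0], "grip": 0.2}
    - {"xyz": [0, 0, -0.02], "rot": [0, 0, 0], "grip": 0.2}
    - {"xyz": [0, 0, 0], "rot": [0, 0, 0], "grip": 0.2}

```text
time_s: 6.12
eef_pos: [0.5103, -0.0494, 0.1762]
tool_rot: [3.141, -0.002, 0.34]
wrist_force: [0.7, 0.3, -0.0]
opening: 0.0177
```

```bash
python3 go.py 0.52 0.13 0.2 0.34
python3 - <<'E'
from m import *
im,d,P=load('scene')   # picture 2, stand unobstructed
h=cv2.cvtColor(im,cv2.COLOR_RGB2HSV)
z=P[...,2]; r=np.hypot(P[...,0]-.552,P[...,1]-.227)
m=(h[...,0]>12)&(h[...,0]<35)&(h[...,1]>80)&(z>.055)&(z<.085)&(r<.03)
Q=P[m]; print(len(Q),Q.mean(0), np.argwhere(m).mean(0))
m=(z>.052)&(z<.092)&(r<.03);Q=P[m]
# fit circle R=14.25 to visible stub side, brass aside
from scipy.optimize import least_squares
q=P[m&~((h[...,1]>60))]
s=least_squares(lambda c:np.hypot(q[:,0]-c[0],q[:,1]-c[1])-.01425,[.55,.227],loss='soft_l1',f_scale=.001);print('axis scene',s.x,len(q))
c=bot.camera_params('scene');print('cam',-c['R'].T@c['t'])
E
```

```text
t 6.12 pos [ 0.5103 -0.0494  0.1762] rot [ 3.1406e+00 -2.2000e-03  3.4010e-01] F [ 0.67  0.3  -0.01] T [-0.055  0.072 -0.025] q7 -1.01
xyz [ 0.0691 -0.1658 -0.0238] rot [ 0.001  -0.0022  0.0001]
16 [0.56738314 0.22949957 0.06880363] [247.5    405.3125]
axis scene [0.55047104 0.2270837 ] 85
cam [1.38501931 0.21620183 1.03356871]
```

The opening fell to 18 mm, so the head wasn't held. I'll look.

Run:
```python
from m import *
im,d,c=grab('scene'); P=cloud(d,c)
cv2.imwrite('pics/crop3.png',cv2.resize(im[110:270,220:400],None,fx=3.3,fy=3.3)[:,:,::-1])
cu,cv=313,212
m=np.zeros((480,640),bool); m[cv-32:cv+32,cu-32:cu+32]=1
m&=(im.max(2)<60)&(P[...,2]>.03)&(P[...,2]<.11)
Q=P[m]; print(len(Q),Q.mean(0),np.percentile(Q[:,2],[5,50,95]),cv2.minAreaRect((Q[:,:2]*1000).astype(np.float32)))
```

```text
252 [ 0.51767196 -0.04469685  0.07892126] [0.07591857 0.07889758 0.08195038] ((517.4673461914062, -44.62420654296875), (78.18973541259766, 36.94295883178711), 17.639570236206055)
```

View pics/crop3.png

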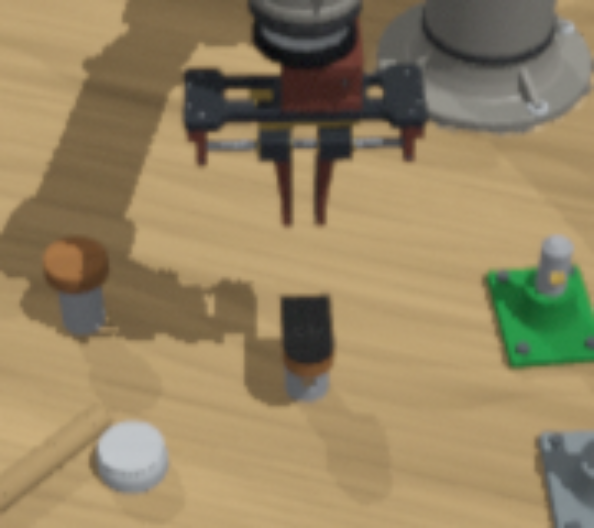

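The crop shows the head still upright and unmoved at crop (307,340); I lifted before the jaws had fully closed. I'll reopen, go down again and wait longer this time.

Request:
apply_moves:
  deltas:
    - {"xyz": [0.001, -0.001, 0], "rot": [0, -0.002, 0], "grip": 1}
    - {"xyz": [0, 0, 0], "rot": [0, 0, 0], "grip": 1}
    - {"xyz": [0, 0, 0], "rot": [0, 0, 0], "grip": 1}
    - {"xyz": [0, 0, 0], "rot": [0, 0, 0], "grip": 1}
    - {"xyz": [0, 0, 0], "rot": [0, 0, 0], "grip": 1}
    - {"xyz": [0, 0, 0], "rot": [0, 0, 0], "grip": 1}
    - {"xyz": [0, 0, 0.01], "rot": [0, 0, 0], "grip": 1}
    - {"xyz": [0, 0, 0.01], "rot": [0, 0, 0], "grip": 1}
    - {"xyz": [0, 0, 0.01], "rot": [0, 0, 0], "grip": 1}
    - {"xyz": [0, 0, 0.01], "rot": [0, 0, 0], "grip": 1}
    - {"xyz": [0, 0, 0.01], "rot": [0, 0, 0], "grip": 1}
    - {"xyz": [0, 0, 0], "rot": [0, 0, 0], "grip": 1}

```text
time_s: 7.17
eef_pos: [0.5056, -0.0476, 0.1147]
tool_rot: [-3.141, 0.01, 0.341]
wrist_force: [-0.1, -0.1, 1.3]
opening: 0.0877
```

```bash
python3 go.py 0.511 -0.0475 0.0515 0.342
```

```text
t 7.17 pos [ 0.5056 -0.0476  0.1147] rot [-3.1406  0.0103  0.3405] F [-0.13 -0.1   1.3 ] T [-0.043  0.121 -0.015] q7 -0.94
xyz [0.0058 0.0018 0.0631] rot [-0.001   0.0103 -0.0015]
```

Request:
apply_moves:
  deltas:
    - {"xyz": [0.005, 0.001, 0.006], "rot": [0, 0.008, 0], "grip": 1}
    - {"xyz": [0, 0, 0.008], "rot": [0, 0.002, 0], "grip": 1}
    - {"xyz": [0, 0, 0.008], "rot": [0, 0, 0], "grip": 1}
    - {"xyz": [0, 0, 0.008], "rot": [0, 0, 0], "grip": 1}
    - {"xyz": [0, 0, 0.008], "rot": [0, 0, 0], "grip": 1}
    - {"xyz": [0, 0, 0], "rot": [0, 0, 0], "grip": 1}

```text
time_s: 7.67
eef_pos: [0.5111, -0.0471, 0.072]
tool_rot: [-3.141, -0.0, 0.34]
wrist_force: [-0.1, -0.3, 0.6]
opening: 0.0881
```

```bash
python3 go.py 0.511 -0.0475 0.0515 0.342
```

```text
t 7.67 pos [ 0.5111 -0.0471  0.072 ] rot [-3.1409e+00 -1.0000e-04  3.4030e-01] F [-0.11 -0.28  0.62] T [-0.037  0.123 -0.001] q7 -0.88
xyz [-0.0002  0.0004  0.0205] rot [-0.0007 -0.0001 -0.0017]
```

Request:
apply_moves:
  deltas:
    - {"xyz": [0, 0, 0.007], "rot": [0, 0, 0], "grip": 1}
    - {"xyz": [0, 0, 0.007], "rot": [0, 0, 0], "grip": 1}
    - {"xyz": [0, 0, 0.006], "rot": [0, 0, 0], "grip": 1}
    - {"xyz": [0, 0, 0], "rot": [0, 0, 0], "grip": 0.6}
    - {"xyz": [0, 0, 0], "rot": [0, 0, 0], "grip": 0.3}
    - {"xyz": [0, 0, 0], "rot": [0, 0, 0], "grip": 0.3}
    - {"xyz": [0, 0, 0], "rot": [0, 0, 0], "grip": 0.3}
    - {"xyz": [0, 0, 0], "rot": [0, 0, 0], "grip": 0.3}
    - {"xyz": [0, 0, 0], "rot": [0, 0, 0], "grip": 0.3}
    - {"xyz": [0, 0, 0], "rot": [0, 0, 0], "grip": 0.3}
    - {"xyz": [0, 0, 0], "rot": [0, 0, 0], "grip": 0.3}
    - {"xyz": [0, 0, 0], "rot": [0, 0, 0], "grip": 0.3}
    - {"xyz": [0, 0, 0], "rot": [0, 0, 0], "grip": 0.3}
    - {"xyz": [0, 0, 0], "rot": [0, 0, 0], "grip": 0.3}
  squeeze: 35

```text
time_s: 8.83
eef_pos: [0.5118, -0.0469, 0.0506]
tool_rot: [-3.141, -0.002, 0.34]
wrist_force: [-0.0, -0.0, -1.4]
opening: 0.0433
```

```bash
python3 st.py
```

```text
time_s 8.8333
qpos [-0.5143  0.4775  0.6146  2.0918 -0.4288  0.6946 -0.8473]
eef_pos [ 0.5118 -0.0469  0.0506]
tool_rot [-3.141e+00 -1.800e-03  3.405e-01]
wrist_force [-0.0355 -0.0302 -1.3944]
torque [-0.0136  0.084   0.0033]
opening 0.0433
```

Request:
apply_moves:
  deltas:
    - {"xyz": [0, 0, -0.004], "rot": [0, 0, 0], "grip": 0.3}
    - {"xyz": [0, 0, -0.006], "rot": [0, 0, 0], "grip": 0.3}
    - {"xyz": [0, 0, -0.01], "rot": [0, 0, 0], "grip": 0.3}
    - {"xyz": [0, 0, 0], "rot": [0, 0, 0], "grip": 0.3}

```text
time_s: 9.17
eef_pos: [0.5104, -0.0471, 0.0715]
tool_rot: [-3.14, 0.001, 0.34]
wrist_force: [-0.7, 0.0, -2.9]
opening: 0.0429
```

```bash
python3 go.py 0.53 0.13 0.19 0.345
```

```text
t 9.17 pos [ 0.5104 -0.0471  0.0715] rot [-3.1405e+00  1.3000e-03  3.4000e-01] F [-0.74  0.01 -2.92] T [-0.094  0.042 -0.004] q7 -0.88
xyz [ 0.0774 -0.1606 -0.1184] rot [-0.0011  0.0013 -0.005 ]
```

Request:
apply_moves:
  deltas:
    - {"xyz": [0, 0, -0.02], "rot": [0, 0, 0], "grip": 0.3}
    - {"xyz": [0, 0, -0.025], "rot": [0, 0, 0], "grip": 0.3}
    - {"xyz": [0, 0, -0.025], "rot": [0, 0, 0], "grip": 0.3}
    - {"xyz": [0, 0, -0.025], "rot": [0, 0, 0], "grip": 0.3}
    - {"xyz": [0, 0, -0.02], "rot": [0, 0, 0], "grip": 0.3}
    - {"xyz": [0.01, -0.02, 0], "rot": [0, 0, 0], "grip": 0.3}
    - {"xyz": [0.014, -0.026, 0], "rot": [0, 0, 0], "grip": 0.3}
    - {"xyz": [0.014, -0.026, 0], "rot": [0, 0, 0], "grip": 0.3}
    - {"xyz": [0.014, -0.026, 0], "rot": [0, 0, 0], "grip": 0.3}
    - {"xyz": [0.014, -0.026, 0], "rot": [0, 0, 0], "grip": 0.3}
    - {"xyz": [0.014, -0.026, 0], "rot": [0, 0, 0], "grip": 0.3}
    - {"xyz": [0.014, -0.026, 0], "rot": [0, 0, 0], "grip": 0.3}
    - {"xyz": [0, 0, 0], "rot": [0, 0, 0], "grip": 0.3}

```text
time_s: 10.25
eef_pos: [0.5408, 0.1553, 0.1976]
tool_rot: [-3.137, -0.004, 0.33]
wrist_force: [-0.2, 1.5, -3.4]
opening: 0.043
```

```bash
python3 go.py 0.549 0.226 0.175 0.345
```

```text
t 10.25 pos [0.5408 0.1553 0.1976] rot [-3.1366 -0.0044  0.3298] F [-0.16  1.52 -3.39] T [0.074 0.161 0.001] q7 -1.38
xyz [ 0.0306 -0.0641  0.0231] rot [-0.005  -0.0044 -0.0152]
```

Request:
apply_moves:
  deltas:
    - {"xyz": [0.008, -0.016, 0.004], "rot": [0, 0, -0.005], "grip": 0.3}
    - {"xyz": [0.008, -0.016, 0.004], "rot": [0, 0, -0.005], "grip": 0.3}
    - {"xyz": [0.008, -0.016, 0.004], "rot": [0, 0, -0.005], "grip": 0.3}
    - {"xyz": [0.007, -0.014, 0.003], "rot": [0, 0, 0], "grip": 0.3}
    - {"xyz": [0, 0, 0], "rot": [0, 0, 0], "grip": 0.3}
    - {"xyz": [0, 0, 0], "rot": [0, 0, 0], "grip": 0.3}

```text
time_s: 10.75
eef_pos: [0.549, 0.2309, 0.1816]
tool_rot: [-3.137, -0.003, 0.349]
wrist_force: [-0.1, -0.4, -3.3]
opening: 0.043
```

```bash
python3 go.py 0.549 0.226 0.18 0.345
cat > rel.py <<'E'
from m import *
from scipy.optimize import least_squares
im,d,c=grab('scene'); P=cloud(d,c); s=bot.read_state(); e=s['eef_pos']
h=cv2.cvtColor(im,cv2.COLOR_RGB2HSV)
def fit(z0,z1,R,xy):
    m=(P[...,2]>z0)&(P[...,2]<z1)&(np.hypot(P[...,0]-xy[0],P[...,1]-xy[1])<.03)&(h[...,1]<70)
    q=P[m]
    return least_squares(lambda c:np.hypot(q[:,0]-c[0],q[:,1]-c[1])-R,xy,loss='soft_l1',f_scale=.001).x.round(4),len(q)
f=e[2]-.0513
print('stub',fit(.052,.090,.01425,np.array([.5505,.227])), 'tube',fit(f+.006,f+.05,.0195,e[:2]+[.003,.001]),'tcp',e)
cv2.imwrite('pics/rel.png',cv2.resize(im[130:290,310:490],None,fx=3.3,fy=3.3)[:,:,::-1])
E
python3 rel.py
```

```text
t 10.75 pos [0.549  0.2309 0.1816] rot [-3.1371 -0.0032  0.3488] F [-0.13 -0.39 -3.3 ] T [-0.103  0.113  0.026] q7 -1.45
xyz [-0.0017  0.0047  0.0016] rot [-0.0045 -0.0032  0.0038]
stub (array([0.5502, 0.2274]), 83) tube (array([0.5469, 0.2303]), 112) tcp [0.54875415 0.23137644 0.18151595]
```

View pics/rel.png

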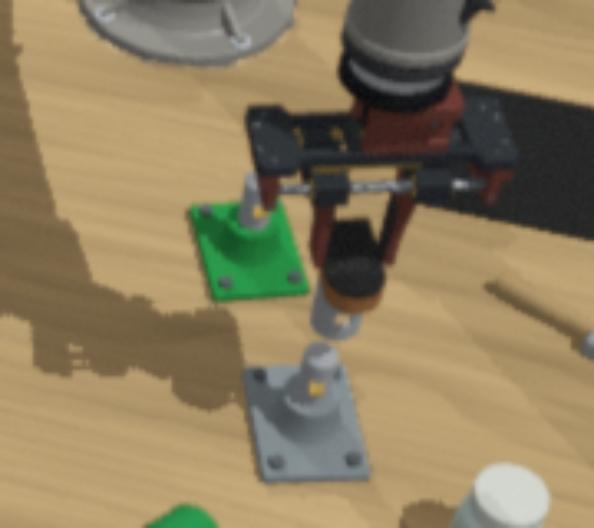

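The crop shows the head held upright above the grey stub, at crop (340,310) over (320,370), with the button facing the camera. The relative fit asks for a TCP of about (0.552, 0.2285). The button bearing is about 0.14 rad in world axes, so I'll come down at yaw about 0.42 and turn once seated.

Request:
apply_moves:
  deltas:
    - {"xyz": [0.002, 0.002, 0.003], "rot": [-0.004, -0.003, -0.035], "grip": 0.3}
    - {"xyz": [0.0, 0.002, 0.004], "rot": [0, 0, -0.035], "grip": 0.3}
    - {"xyz": [0, 0, 0.003], "rot": [0, 0, 0], "grip": 0.3}
    - {"xyz": [0, 0, 0], "rot": [0, 0, 0], "grip": 0.3}
    - {"xyz": [0, 0, 0], "rot": [0, 0, 0], "grip": 0.3}

```text
time_s: 11.22
eef_pos: [0.5527, 0.2237, 0.1716]
tool_rot: [3.141, 0.0, 0.414]
wrist_force: [-0.3, -0.5, -3.0]
opening: 0.043
```

```bash
python3 go.py 0.552 0.2285 0.158 0.42; python3 rel.py
python3 - <<'E'
from m import *
im,d,P=load('scene');z=np.load('/tmp/scene.npz')
K,R,t=z['K'],z['R'],z['t']; C=-R.T@t
h=cv2.cvtColor(im,cv2.COLOR_RGB2HSV)
m=np.zeros((480,640),bool); m[235:258,395:416]=1
m&=(h[...,0]>12)&(h[...,0]<35)&(h[...,1]>80)&(P[...,2]>.058)&(P[...,2]<.08)
v,u=np.nonzero(m); print('brass',len(u),u.mean(),v.mean(),P[m].mean(0))
E
```

```text
t 11.22 pos [0.5527 0.2237 0.1716] rot [3.1409e+00 4.0000e-04 4.1400e-01] F [-0.28 -0.53 -2.98] T [-0.037  0.128  0.01 ] q7 -1.38
xyz [ 0.0013 -0.0047  0.0136] rot [ 0.0007  0.0004 -0.006 ]
stub (array([0.5501, 0.227 ]), 83) tube (array([0.5508, 0.2229]), 110) tcp [0.55271858 0.22369855 0.17168355]
brass 16 405.5 247.5 [0.56698438 0.22998275 0.06851351]
```

Request:
apply_moves:
  deltas:
    - {"xyz": [0.001, -0.002, 0.002], "rot": [0, 0, 0], "grip": 0.3}
    - {"xyz": [0.0, -0.002, 0.003], "rot": [0, 0, 0], "grip": 0.3}
    - {"xyz": [0, 0, 0.003], "rot": [0, 0, 0], "grip": 0.3}
    - {"xyz": [0, 0, 0], "rot": [0, 0, 0], "grip": 0.3}
    - {"xyz": [0, 0, 0], "rot": [0, 0, 0], "grip": 0.3}

```text
time_s: 11.68
eef_pos: [0.5521, 0.2281, 0.1635]
tool_rot: [3.141, -0.001, 0.412]
wrist_force: [0.0, -0.3, -3.8]
opening: 0.0431
```

```bash
python3 go.py 0.552 0.228 0.152 0.42
```

```text
t 11.68 pos [0.5521 0.2281 0.1635] rot [ 3.1413e+00 -6.0000e-04  4.1200e-01] F [ 0.02 -0.28 -3.81] T [-0.038  0.158 -0.006] q7 -1.38
xyz [-0.0001  0.0001  0.0115] rot [ 0.0003 -0.0005 -0.008 ]
```

Request:
apply_moves:
  deltas:
    - {"xyz": [0, 0, 0.003], "rot": [0, 0, 0], "grip": 0.3}
    - {"xyz": [0, 0, 0.003], "rot": [0, 0, 0], "grip": 0.3}
    - {"xyz": [0, 0, 0.003], "rot": [0, 0, 0], "grip": 0.3}
    - {"xyz": [0, 0, 0.002], "rot": [0, 0, 0], "grip": 0.3}
    - {"xyz": [0, 0, 0.002], "rot": [0, 0, 0], "grip": 0.3}
    - {"xyz": [0, 0, 0], "rot": [0, 0, 0], "grip": 0.3}

```text
time_s: 12.18
eef_pos: [0.5519, 0.2283, 0.1489]
tool_rot: [3.141, -0.0, 0.412]
wrist_force: [0.2, 0.1, -3.4]
opening: 0.0429
```

```bash
python3 go.py 0.552 0.228 0.146 0.41; python3 rel.py
```

```text
t 12.18 pos [0.5519 0.2283 0.1489] rot [ 3.1412e+00 -1.0000e-04  4.1230e-01] F [ 0.24  0.12 -3.44] T [-0.014  0.079  0.011] q7 -1.37
xyz [-0.      0.0003  0.0029] rot [ 0.0004 -0.0001  0.0023]
stub (array([0.5504, 0.2271]), 76) tube (array([0.5499, 0.2271]), 103) tcp [0.55199345 0.22831355 0.14908103]
```

Request:
apply_moves:
  deltas:
    - {"xyz": [0, 0, 0.002], "rot": [0, 0, 0], "grip": 0.3}
    - {"xyz": [0, 0, 0.002], "rot": [0, 0, 0], "grip": 0.3}
    - {"xyz": [0, 0, 0.0015], "rot": [0, 0, 0], "grip": 0.3}
    - {"xyz": [0, 0, 0], "rot": [0, 0, 0], "grip": 0.3}

```text
time_s: 12.57
eef_pos: [0.5523, 0.2283, 0.1433]
tool_rot: [3.141, -0.001, 0.412]
wrist_force: [-0.7, 1.2, -2.4]
opening: 0.043
```

```bash
python3 go.py 0.552 0.228 0.138 0.41
```

```text
t 12.57 pos [0.5523 0.2283 0.1433] rot [ 3.1412e+00 -1.0000e-03  4.1210e-01] F [-0.71  1.18 -2.45] T [-0.01   0.113 -0.006] q7 -1.37
xyz [-0.0004  0.0002  0.0053] rot [ 0.0004 -0.001   0.0021]
```

Request:
apply_moves:
  deltas:
    - {"xyz": [-0.0002, -0.0004, 0.0015], "rot": [0, 0, 0], "grip": 0.3}
    - {"xyz": [0, 0, 0.002], "rot": [0, 0, 0], "grip": 0.3}
    - {"xyz": [0, 0, 0.002], "rot": [0, 0, 0], "grip": 0.3}
    - {"xyz": [0, 0, 0], "rot": [0, 0, 0], "grip": 0.3}

```text
time_s: 12.9
eef_pos: [0.5521, 0.2286, 0.1373]
tool_rot: [3.141, -0.001, 0.412]
wrist_force: [0.2, -0.3, -3.0]
opening: 0.0428
```

```bash
python3 go.py 0.552 0.228 0.13 0.41
```

```text
t 12.9 pos [0.5521 0.2286 0.1373] rot [ 3.1412e+00 -1.3000e-03  4.1210e-01] F [ 0.17 -0.27 -3.  ] T [-0.122  0.138  0.027] q7 -1.36
xyz [-0.0003  0.0005  0.0073] rot [ 0.0004 -0.0013  0.0021]
```

Request:
apply_moves:
  deltas:
    - {"xyz": [0, 0, 0.002], "rot": [0, 0.001, 0], "grip": 0.3}
    - {"xyz": [0, 0, 0.002], "rot": [0, 0, 0], "grip": 0.3}
    - {"xyz": [0, 0, 0.002], "rot": [0, 0, 0], "grip": 0.3}
    - {"xyz": [0, 0, 0.002], "rot": [0, 0, 0], "grip": 0.3}
    - {"xyz": [0, 0, 0], "rot": [0, 0, 0], "grip": 0.3}

```text
time_s: 13.32
eef_pos: [0.5521, 0.2286, 0.1284]
tool_rot: [3.141, -0.002, 0.412]
wrist_force: [0.2, -0.8, -2.9]
opening: 0.043
```

```bash
python3 go.py 0.552 0.228 0.1226 0.41
```

```text
t 13.32 pos [0.5521 0.2286 0.1284] rot [ 3.1412e+00 -2.3000e-03  4.1210e-01] F [ 0.22 -0.8  -2.91] T [-0.052  0.122  0.017] q7 -1.35
xyz [-0.0003  0.0005  0.0058] rot [ 0.0004 -0.0023  0.0021]
```

Request:
apply_moves:
  deltas:
    - {"xyz": [0, 0, 0.002], "rot": [0, 0, 0], "grip": 0.3}
    - {"xyz": [0, 0, 0.002], "rot": [0, 0, 0], "grip": 0.3}
    - {"xyz": [0, 0, 0.001], "rot": [0, 0, 0], "grip": 0.3}
    - {"xyz": [0, 0, 0.001], "rot": [0, 0, 0], "grip": 0.3}

```text
time_s: 13.65
eef_pos: [0.5525, 0.2286, 0.122]
tool_rot: [3.141, -0.003, 0.412]
wrist_force: [0.4, -0.7, -2.1]
opening: 0.0434
```

Request:
apply_moves:
  deltas:
    - {"xyz": [0, 0, 0.001], "rot": [0, 0, 0], "grip": 0.3}
    - {"xyz": [0, 0, 0.001], "rot": [0, 0, 0], "grip": 0.3}

```text
time_s: 13.82
eef_pos: [0.5533, 0.2283, 0.1203]
tool_rot: [3.14, -0.004, 0.412]
wrist_force: [-0.1, -0.4, 1.4]
opening: 0.0427
```

Request:
apply_moves:
  deltas:
    - {"xyz": [-0.0003, 0, 0.001], "rot": [0, 0.002, 0], "grip": 0.3}
    - {"xyz": [0, 0, 0.0012], "rot": [0, 0, 0], "grip": 0.3}

```text
time_s: 13.98
eef_pos: [0.5538, 0.2281, 0.119]
tool_rot: [3.14, -0.008, 0.411]
wrist_force: [-1.4, -1.2, 2.8]
opening: 0.0429
```

Request:
apply_moves:
  deltas:
    - {"xyz": [0, 0, 0.0015], "rot": [0, 0, 0], "grip": 0.3}
    - {"xyz": [0, 0, 0.0015], "rot": [0, 0, 0], "grip": 0.3}

```text
time_s: 14.15
eef_pos: [0.5538, 0.2281, 0.1165]
tool_rot: [3.141, -0.008, 0.411]
wrist_force: [-0.6, -0.6, 0.1]
opening: 0.0432
```

Request:
apply_moves:
  deltas:
    - {"xyz": [0, 0, 0.0015], "rot": [0, -0.004, 0], "grip": 0.3}
    - {"xyz": [0, 0, 0.0015], "rot": [0, 0, 0], "grip": 0.3}
    - {"xyz": [0, 0, 0.0015], "rot": [0, 0, 0], "grip": 0.3}

```text
time_s: 14.4
eef_pos: [0.5535, 0.228, 0.1111]
tool_rot: [3.141, -0.003, 0.411]
wrist_force: [-0.3, -0.5, 0.3]
opening: 0.0429
```

```bash
python3 go.py 0.5525 0.228 0.1 0.41
```

```text
t 14.4 pos [0.5535 0.228  0.1111] rot [ 3.141  -0.0032  0.4112] F [-0.27 -0.55  0.25] T [-0.223  0.179 -0.02 ] q7 -1.34
xyz [-0.001  -0.0004  0.0111] rot [ 0.0006 -0.0032  0.0012]
```

Request:
apply_moves:
  deltas:
    - {"xyz": [0, 0, 0.0015], "rot": [0, -0.002, 0], "grip": 0.3}
    - {"xyz": [0, 0, 0.002], "rot": [0, 0, 0], "grip": 0.3}
    - {"xyz": [0, 0, 0.002], "rot": [0, 0, 0], "grip": 0.3}
    - {"xyz": [0, 0, 0.002], "rot": [0, 0, 0], "grip": 0.3}
    - {"xyz": [0, 0, 0.002], "rot": [0, 0, 0], "grip": 0.3}

```text
time_s: 14.82
eef_pos: [0.5533, 0.2282, 0.1]
tool_rot: [3.141, -0.0, 0.412]
wrist_force: [-0.4, -0.6, -0.2]
opening: 0.0431
```

```bash
python3 go.py 0.5525 0.228 0.0956 0.41
```

```text
t 14.82 pos [0.5533 0.2282 0.1   ] rot [ 3.1409e+00 -5.0000e-04  4.1150e-01] F [-0.37 -0.61 -0.24] T [-0.204  0.234  0.016] q7 -1.33
xyz [-0.0009 -0.0001  0.0044] rot [ 0.0007 -0.0005  0.0015]
```

Request:
apply_moves:
  deltas:
    - {"xyz": [0, 0, 0.0015], "rot": [0, 0, 0], "grip": 0.3}
    - {"xyz": [0, 0, 0.001], "rot": [0, 0, 0], "grip": 0.3}

```text
time_s: 14.98
eef_pos: [0.5532, 0.2282, 0.0968]
tool_rot: [3.141, -0.0, 0.411]
wrist_force: [-0.3, -1.0, -1.5]
opening: 0.0429
```

Request:
apply_moves:
  deltas:
    - {"xyz": [0, 0, 0.001], "rot": [0, 0, 0], "grip": 0.3}
    - {"xyz": [0, 0, 0.0005], "rot": [0, 0, 0], "grip": 0.3}

```text
time_s: 15.15
eef_pos: [0.5534, 0.2283, 0.0954]
tool_rot: [3.141, -0.0, 0.412]
wrist_force: [-2.2, -0.8, 6.3]
opening: 0.0429
```

Request:
apply_moves:
  deltas:
    - {"xyz": [0, 0, 0.0007], "rot": [0, 0, 0], "grip": 0.3}
    - {"xyz": [0, 0, 0.0005], "rot": [0, 0, 0], "grip": 0.3}

```text
time_s: 15.32
eef_pos: [0.5534, 0.2283, 0.0954]
tool_rot: [-3.141, -0.0, 0.412]
wrist_force: [-2.4, -0.7, 4.3]
opening: 0.0429
```

Seated: TCP at z 0.0954 with a firm stop. Now I'll turn toward the button.

Request:
apply_moves:
  deltas:
    - {"xyz": [0, 0, 0], "rot": [0, 0, 0.03], "grip": 0.3}
    - {"xyz": [0, 0, 0], "rot": [0, 0, 0.03], "grip": 0.3}
    - {"xyz": [0, 0, 0], "rot": [0, 0, 0.03], "grip": 0.3}

```text
time_s: 15.57
eef_pos: [0.5532, 0.2278, 0.0955]
tool_rot: [-3.142, 0.0, 0.316]
wrist_force: [-1.2, -0.6, 0.4]
opening: 0.0427
```

```bash
python3 go.py 0.553 0.228 0.0954 0.16
```

```text
t 15.57 pos [0.5532 0.2278 0.0955] rot [-3.1415e+00  1.0000e-04  3.1580e-01] F [-1.15 -0.56  0.44] T [-0.313  0.258  0.056] q7 -1.41
xyz [-0.0002 -0.0002  0.0001] rot [-1.000e-04  1.000e-04  1.558e-01]
```

Request:
apply_moves:
  deltas:
    - {"xyz": [0, 0, 0], "rot": [0, 0, 0.03], "grip": 0.3}
    - {"xyz": [0, 0, 0.0002], "rot": [0, 0, 0.03], "grip": 0.3}
    - {"xyz": [0, 0, 0], "rot": [0, 0, 0.02], "grip": 0.3}

```text
time_s: 15.82
eef_pos: [0.5533, 0.2277, 0.0955]
tool_rot: [3.142, -0.0, 0.227]
wrist_force: [0.0, -0.8, -0.2]
opening: 0.0427
```

```bash
python3 go.py 0.553 0.228 0.0954 0.16
```

```text
t 15.82 pos [0.5533 0.2277 0.0955] rot [ 3.1416e+00 -1.0000e-04  2.2710e-01] F [ 0.02 -0.85 -0.17] T [-0.289  0.321  0.029] q7 -1.48
xyz [-0.0002 -0.0004  0.0001] rot [ 0.     -0.0001  0.0671]
```

Request:
apply_moves:
  deltas:
    - {"xyz": [0, 0, 0], "rot": [0, 0, 0.03], "grip": 0.3}
    - {"xyz": [0, 0, 0.0002], "rot": [0, 0, 0.03], "grip": 0.3}
    - {"xyz": [0, 0, 0], "rot": [0, 0, 0.02], "grip": 0.3}

```text
time_s: 16.07
eef_pos: [0.5532, 0.2274, 0.0955]
tool_rot: [3.141, -0.0, 0.14]
wrist_force: [-0.8, -1.3, 0.6]
opening: 0.0428
```

```bash
python3 go.py 0.553 0.228 0.0954 0.16
```

```text
t 16.07 pos [0.5532 0.2274 0.0955] rot [ 3.1412e+00 -1.0000e-04  1.4010e-01] F [-0.78 -1.31  0.56] T [-0.384  0.379 -0.004] q7 -1.55
xyz [-0.0002 -0.0007  0.0001] rot [ 0.0004 -0.0001 -0.0199]
```

Request:
apply_moves:
  deltas:
    - {"xyz": [0, 0, 0], "rot": [0, 0, 0.02], "grip": 0.3}
    - {"xyz": [0, 0, 0], "rot": [0, 0, 0.02], "grip": 0.3}

```text
time_s: 16.23
eef_pos: [0.5533, 0.2272, 0.0955]
tool_rot: [3.141, -0.0, 0.096]
wrist_force: [-0.5, -0.7, 0.8]
opening: 0.0429
```

```bash
python3 go.py 0.553 0.228 0.0954 0.16
```

```text
t 16.23 pos [0.5533 0.2272 0.0955] rot [ 3.141e+00 -1.000e-04  9.630e-02] F [-0.5  -0.7   0.76] T [-0.264  0.303  0.089] q7 -1.59
xyz [-0.0002 -0.0008  0.0001] rot [ 0.0006 -0.0001 -0.0637]
```

Request:
apply_moves:
  deltas:
    - {"xyz": [0, 0, 0], "rot": [0, 0, 0.02], "grip": 0.3}
    - {"xyz": [0, 0, 0], "rot": [0, 0, 0.02], "grip": 0.3}

```text
time_s: 16.4
eef_pos: [0.5533, 0.2275, 0.0955]
tool_rot: [3.141, -0.0, 0.053]
wrist_force: [-1.9, -0.4, 1.1]
opening: 0.0428
```

```bash
python3 go.py 0.553 0.228 0.0954 0.16
```

```text
t 16.4 pos [0.5533 0.2275 0.0955] rot [ 3.1413e+00 -3.0000e-04  5.2600e-02] F [-1.89 -0.4   1.14] T [-0.238  0.331  0.114] q7 -1.63
xyz [-0.0003 -0.0005  0.0001] rot [ 0.0003 -0.0003 -0.1074]
```

Request:
apply_moves:
  deltas:
    - {"xyz": [0, 0, 0], "rot": [0, 0, 0.02], "grip": 0.3}

```text
time_s: 16.48
eef_pos: [0.5532, 0.2276, 0.0955]
tool_rot: [3.141, -0.0, 0.031]
wrist_force: [-1.2, -0.2, 1.5]
opening: 0.0429
```

```bash
python3 go.py 0.553 0.228 0.0954 0.16
```

```text
t 16.48 pos [0.5532 0.2276 0.0955] rot [ 3.1413e+00 -2.0000e-04  3.0800e-02] F [-1.22 -0.19  1.55] T [-0.398  0.442  0.136] q7 -1.64
xyz [-0.0002 -0.0004  0.0001] rot [ 0.0003 -0.0002 -0.1292]
```

Request:
apply_moves:
  deltas:
    - {"xyz": [0, 0, 0], "rot": [0, 0, 0.02], "grip": 0.3}

```text
time_s: 16.57
eef_pos: [0.553, 0.2277, 0.0955]
tool_rot: [3.141, 0.0, 0.009]
wrist_force: [-0.3, -0.2, 1.9]
opening: 0.0433
```

```bash
python3 go.py 0.553 0.228 0.0954 0.16
```

```text
t 16.57 pos [0.553  0.2277 0.0955] rot [3.1413e+00 2.0000e-04 9.1000e-03] F [-0.34 -0.22  1.93] T [-0.359  0.523  0.17 ] q7 -1.66
xyz [-0.     -0.0003  0.0001] rot [ 0.0003  0.0002 -0.1509]
```

Request:
apply_moves:
  deltas:
    - {"xyz": [0, 0, 0], "rot": [0, 0, -0.03], "grip": 0.3}
    - {"xyz": [0, 0, 0], "rot": [0, 0, -0.03], "grip": 0.3}
    - {"xyz": [0, 0, 0], "rot": [0, 0, -0.03], "grip": 0.3}

```text
time_s: 16.82
eef_pos: [0.5532, 0.2276, 0.0955]
tool_rot: [3.141, -0.0, 0.104]
wrist_force: [-0.6, -0.7, 2.0]
opening: 0.0432
```

```bash
python3 go.py 0.553 0.228 0.0954 0.16
```

```text
t 16.82 pos [0.5532 0.2276 0.0955] rot [ 3.1407e+00 -1.0000e-04  1.0380e-01] F [-0.63 -0.68  2.01] T [-0.286  0.473 -0.024] q7 -1.58
xyz [-0.0002 -0.0004  0.0001] rot [ 0.0009 -0.0001 -0.0562]
```

Request:
apply_moves:
  deltas:
    - {"xyz": [0, 0, 0], "rot": [0, 0, -0.03], "grip": 0.3}
    - {"xyz": [0, 0, 0], "rot": [0, 0, -0.02], "grip": 0.3}
    - {"xyz": [0, 0, 0], "rot": [0, 0, 0], "grip": 0.3}

```text
time_s: 17.07
eef_pos: [0.5532, 0.2276, 0.0956]
tool_rot: [3.141, -0.0, 0.162]
wrist_force: [-1.1, -0.8, 0.9]
opening: 0.0427
```

```bash
python3 go.py 0.553 0.228 0.0954 0.16
```

```text
t 17.07 pos [0.5532 0.2276 0.0956] rot [ 3.1413e+00 -1.0000e-04  1.6210e-01] F [-1.11 -0.85  0.93] T [-0.292  0.381  0.022] q7 -1.54
xyz [-0.0001 -0.0004  0.0002] rot [ 0.0003 -0.0001  0.0021]
```

A stop is felt at yaw around 0.02–0.05, and the middle is free. Next is the pull test.

Request:
apply_moves:
  deltas:
    - {"xyz": [0, 0, -0.001], "rot": [0, 0, 0], "grip": 0.3}
    - {"xyz": [0, 0, -0.001], "rot": [0, 0, 0], "grip": 0.3}
  squeeze: 45

```text
time_s: 17.23
eef_pos: [0.5528, 0.2277, 0.0969]
tool_rot: [3.141, 0.001, 0.162]
wrist_force: [0.1, -0.4, -3.5]
opening: 0.0427
```

Request:
apply_moves:
  deltas:
    - {"xyz": [0, 0, -0.001], "rot": [0, 0, 0], "grip": 0.3}

```text
time_s: 17.32
eef_pos: [0.5526, 0.2277, 0.0977]
tool_rot: [3.141, 0.001, 0.162]
wrist_force: [0.3, 0.9, -3.2]
opening: 0.0425
```

Request:
apply_moves:
  deltas:
    - {"xyz": [0, 0, -0.0007], "rot": [0, 0, 0], "grip": 0.3}

```text
time_s: 17.4
eef_pos: [0.5525, 0.2277, 0.0982]
tool_rot: [3.141, 0.001, 0.162]
wrist_force: [0.7, 0.5, -3.4]
opening: 0.0424
```

Request:
apply_moves:
  deltas:
    - {"xyz": [0, 0, -0.0005], "rot": [0, 0, 0], "grip": 0.3}

```text
time_s: 17.48
eef_pos: [0.5523, 0.2277, 0.0985]
tool_rot: [3.141, 0.001, 0.162]
wrist_force: [0.9, -0.1, -7.3]
opening: 0.0427
```

Request:
apply_moves:
  deltas:
    - {"xyz": [0, 0, -0.0008], "rot": [0, 0, 0], "grip": 0.3}

```text
time_s: 17.57
eef_pos: [0.5521, 0.2277, 0.0986]
tool_rot: [3.14, 0.002, 0.162]
wrist_force: [2.5, -0.8, -12.6]
opening: 0.0427
```

Request:
apply_moves:
  deltas:
    - {"xyz": [0, 0, -0.0008], "rot": [0, 0, 0], "grip": 0.3}

```text
time_s: 17.65
eef_pos: [0.5517, 0.2276, 0.0986]
tool_rot: [3.14, 0.002, 0.162]
wrist_force: [1.6, 0.5, -13.3]
opening: 0.0427
```

Request:
apply_moves:
  deltas:
    - {"xyz": [0.0003, 0, -0.001], "rot": [0, 0, 0], "grip": 0.3}
    - {"xyz": [0.0003, 0, -0.001], "rot": [0, 0, 0], "grip": 0.3}

```text
time_s: 17.82
eef_pos: [0.5512, 0.2275, 0.0988]
tool_rot: [3.138, 0.004, 0.162]
wrist_force: [4.1, 1.0, -16.9]
opening: 0.0422
```

Request:
apply_moves:
  deltas:
    - {"xyz": [0, 0, -0.001], "rot": [0, 0, 0], "grip": 0.3}

```text
time_s: 17.9
eef_pos: [0.5508, 0.2274, 0.0989]
tool_rot: [3.137, 0.005, 0.163]
wrist_force: [4.0, 0.5, -19.9]
opening: 0.0427
```

The button holds a pull above 10 N. I'll let the head back down now.

Request:
apply_moves:
  deltas:
    - {"xyz": [0.0005, 0, 0.0005], "rot": [0, 0, 0], "grip": 0.3}
    - {"xyz": [0.0005, 0, 0.001], "rot": [-0.004, 0.004, 0], "grip": 0.3}
    - {"xyz": [0.0005, 0, 0.001], "rot": [0, 0, 0], "grip": 0.3}

```text
time_s: 18.15
eef_pos: [0.5529, 0.2279, 0.0978]
tool_rot: [3.134, 0.0, 0.163]
wrist_force: [0.6, 1.1, -2.5]
opening: 0.0426
```

```bash
python3 go.py 0.5532 0.2276 0.0955 0.16
```

```text
t 18.15 pos [0.5529 0.2279 0.0978] rot [3.1341e+00 1.0000e-04 1.6260e-01] F [ 0.61  1.14 -2.55] T [-0.002  0.187  0.012] q7 -1.54
xyz [0.0002 0.0004 0.0023] rot [0.0075 0.0001 0.0026]
```

Request:
apply_moves:
  deltas:
    - {"xyz": [0, 0, 0.001], "rot": [0.006, 0, 0], "grip": 0.3}
    - {"xyz": [0, 0, 0.001], "rot": [0.001, 0, 0], "grip": 0.3}
    - {"xyz": [0, 0, 0.0005], "rot": [0, 0, 0], "grip": 0.3}

```text
time_s: 18.4
eef_pos: [0.5535, 0.2277, 0.0971]
tool_rot: [-3.14, -0.001, 0.162]
wrist_force: [-0.9, -0.4, -3.3]
opening: 0.0428
```

```bash
python3 go.py 0.5532 0.2276 0.0955 0.16
```

```text
t 18.4 pos [0.5535 0.2277 0.0971] rot [-3.1404e+00 -9.0000e-04  1.6220e-01] F [-0.93 -0.41 -3.33] T [-0.084  0.444  0.042] q7 -1.53
xyz [-0.0003  0.      0.0016] rot [-0.0012 -0.0009  0.0022]
```

Request:
apply_moves:
  deltas:
    - {"xyz": [0, 0, 0.001], "rot": [-0.001, 0, 0], "grip": 0.3}
    - {"xyz": [0, 0, 0.0006], "rot": [0, 0, 0], "grip": 0.3}
    - {"xyz": [0, 0, 0.0004], "rot": [0, 0, 0], "grip": 0.3}

```text
time_s: 18.65
eef_pos: [0.5535, 0.2277, 0.0956]
tool_rot: [-3.14, -0.001, 0.162]
wrist_force: [-1.1, -0.4, 1.5]
opening: 0.0429
```

```bash
python3 go.py 0.5532 0.2276 0.0955 0.16
```

```text
t 18.65 pos [0.5535 0.2277 0.0956] rot [-3.1403e+00 -9.0000e-04  1.6170e-01] F [-1.07 -0.4   1.48] T [-0.243  0.456  0.02 ] q7 -1.53
xyz [-0.0003  0.0001  0.0001] rot [-0.0013 -0.0009  0.0017]
```

Request:
apply_moves:
  deltas:
    - {"xyz": [0, 0, 0], "rot": [0, 0, 0], "grip": 0.55}
    - {"xyz": [0, 0, 0], "rot": [0, 0, 0], "grip": 0.65}
    - {"xyz": [0, 0, 0], "rot": [0, 0, 0], "grip": 0.8}
    - {"xyz": [0, 0, 0], "rot": [0, 0, 0], "grip": 0.9}
    - {"xyz": [0, 0, 0], "rot": [0, 0, 0], "grip": 0.9}
    - {"xyz": [0, 0, 0], "rot": [0, 0, 0], "grip": 0.9}

```text
time_s: 19.15
eef_pos: [0.5566, 0.2292, 0.0977]
tool_rot: [-3.138, -0.007, 0.162]
wrist_force: [-0.1, -0.4, 0.5]
opening: 0.0773
```

```bash
python3 st.py
```

```text
time_s 19.15
qpos [-0.9646  0.534   0.6387  1.8629 -0.4101  0.8703 -1.5339]
eef_pos [0.5566 0.2292 0.0977]
tool_rot [-3.1384 -0.0072  0.1619]
wrist_force [-0.0727 -0.4074  0.4594]
torque [-0.0371  0.1945  0.0057]
opening 0.0773
```

Released. I'll rise straight up and look.

Request:
apply_moves:
  deltas:
    - {"xyz": [0, 0, -0.005], "rot": [0, 0, 0], "grip": 0.9}
    - {"xyz": [0, 0, -0.01], "rot": [0, 0, 0], "grip": 0.9}
    - {"xyz": [0, 0, -0.015], "rot": [0, 0, 0], "grip": 0.9}
    - {"xyz": [0, 0, -0.02], "rot": [0, 0, 0], "grip": 0.9}
    - {"xyz": [0, 0, -0.02], "rot": [0, 0, 0], "grip": 0.9}
    - {"xyz": [0, 0, -0.02], "rot": [0, 0, 0], "grip": 0.9}
    - {"xyz": [0, 0, -0.02], "rot": [0, 0, 0], "grip": 0.9}
    - {"xyz": [0, 0, 0], "rot": [0, 0, 0], "grip": 0.9}
    - {"xyz": [0, 0, 0], "rot": [0, 0, 0], "grip": 0.9}

```text
time_s: 19.9
eef_pos: [0.5563, 0.2277, 0.2182]
tool_rot: [-3.138, -0.009, 0.16]
wrist_force: [0.6, 0.6, -0.8]
opening: 0.0793
```

```bash
python3 - <<'E'
from m import *
im,d,c=grab('scene'); P=cloud(d,c)
cv2.imwrite('pics/end.png',cv2.resize(im[150:290,320:490],None,fx=4,fy=4,interpolation=2)[:,:,::-1])
m=(np.hypot(P[...,0]-.552,P[...,1]-.227)<.05)&(im.max(2)<60)&(P[...,2]>.1)&(P[...,2]<.15)
Q=P[m];print(len(Q),np.median(Q[:,2]),cv2.minAreaRect((Q[:,:2]*1000).astype(np.float32)))
E
python3 st.py
```

```text
337 0.12425895481123479 ((558.4324951171875, 227.3278045654297), (77.27704620361328, 39.798545837402344), 8.897571563720703)
time_s 19.95
qpos [-1.04    0.3936  0.7276  1.7571 -0.2933  1.0913 -1.6269]
eef_pos [0.5568 0.2276 0.2184]
tool_rot [-3.1382 -0.0097  0.1598]
wrist_force [-0.1983 -0.2624  0.1202]
torque [-0.0511  0.0902 -0.0012]
opening 0.0789
```

View pics/end.png

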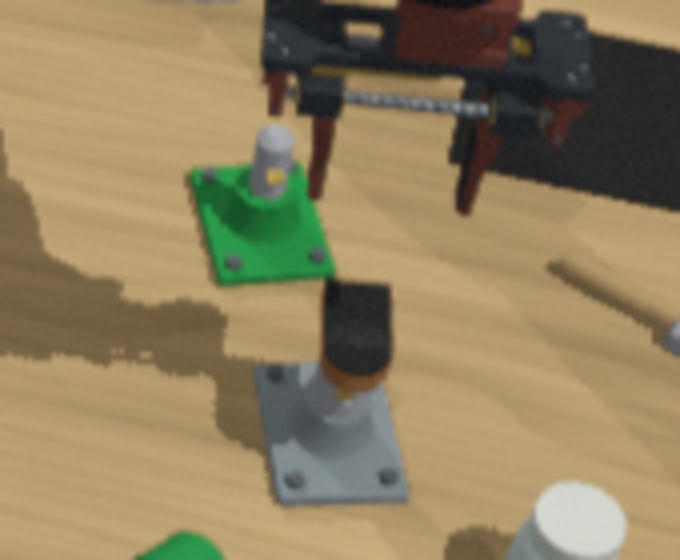

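The picture shows the head seated on the grey stand, with brass showing in the slot at crop (345,400) and the gripper clear. The pad top reads 0.124 m, against 0.125 m expected.

```bash
python3 -c "
from workcell import bot
print(bot.hand_in())"
```

```text
the job is handed in; nothing more can be done
None
```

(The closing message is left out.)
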